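# Hang the whetstone between the sandal soles

### The arm

A 7-joint arm with a two-finger parallel gripper is mounted at the origin on the work surface. World frame = base frame: x ahead of the robot, y to its left, z up, the work surface at z = 0. Lengths are in m, angles in rad, forces in N, time in s.
With the tool pointing down it reaches from about 0.425 to 0.875 m from the base axis. Payload 4.7 kg.
Tool frame: the origin (TCP) lies at the very end of the fingers, on their centre line; the grasp point (between the pads) lies 19 mm behind it; z points along the fingers, y is the line along which they close (so a half turn about z gives the same grasp; the last joint's range is limited). The gripper opens to 85 mm and grips with 20 to 120 N. Pads are 22 mm wide; open, the fingers measure 114 mm over their backs; the gripper's body (76 mm by 85 mm) begins 54 mm behind the grasp point. The pads swing forward as they close: fully open they stand 13 mm farther back than shut.
Start: joints at [1.299, 0.321, -0.07, 1.45, 0.023, 1.371, -0.057], TCP at [0.183, -0.624, 0.231] pointing down, gripper open.
Joint ranges: [-2.86, 2.86], [-0.3, 2.09], [-1.38, 1.24], [0.06, 2.45], [-1.56, 4.7], [0.09, 2.05], [-2.69, 2.69]. Speed limits (rad/s): [2.57, 2.57, 3.14, 3.14, 3.14, 3.14, 3.14].

### API

Orientations are given as a rotation vector (axis times angle).
In Python, from workcell import get_state, eyes, manip gives the robot as it stands.
- The arm moves only by the tool drive_tool, never from a script. Its argument "series" is a list of rows, each a list of 7 numbers: the turn, a rotation vector about the tool's x, y, z in degrees, then the shift along the tool's x, y, z in mm, then the opening in per cent of the stroke, from 0 (shut) to 100 (fully open). In form: [[rx, ry, rz, dx, dy, dz, jaw], ...]. A call has 1 to 20 rows; each row is the pose to reach, as a shift and turn from the pose commanded when the call began, along the tool's axes at that moment; what a row does not reach only later rows make up. A row lasts 1/8 s, in which the tool goes at most 62.5 mm and 10.7 degrees, less where a joint would pass 70% of its speed; a pose out of reach is approached as far as the arm can. A call with a gripper value outside its range is refused whole. The fingers move at their own pace and stop on an object; the grip force is fixed at half the most. Time passes only in rows, so rows that repeat a pose let the fingers close. It gives the time, the measured TCP pose, the force, the opening and the grip force at its end, in the units of the state.
- get_state(): the state, without advancing time (a new reading comes with each control period).
- eyes.get_image(name): name is "scene" or "top"; returns a dict with "image" (400x640x3 uint8, red, green, blue), "fx", "fy", "cx", "cy" (pixels), "dist_coeffs" ([k1, k2, p1, p2, k3] as OpenCV has them; the pictures are not rectified), "rvec" (rotation vector, rad) and "tvec" (3), from world to camera coordinates, as OpenCV has them. Camera axes: x right, y down, z forward; pixel columns grow to the right and rows downward; lengths in m; the calibration is good to about 2 mm. A picture is of the moment at which its call begins. There is no depth.
- manip.sign_off(): hands the job in; it is judged then, once.
The state is a dict: "time_s": time; "qpos": joint angles; "qd": joint speeds; "joint_torque": joint torques, N m; "eef_pos": TCP position; "eef_rot": TCP orientation; "wrist_force": force on the tool from outside, world axes, zero at the start; "torque": the same for the moment, N m; "width": finger opening in m; "finger_force": force on a finger pad.
Only numpy, scipy, OpenCV 4.12 (cv2) and the standard library are available. Lean on these libraries where they do the work, as an engineer would, in place of code of your own. Each camera call takes 0.05 s, during which the arm holds its last target. There are 200 camera calls.

### The job

Lift the whetstone out of its wooden stand by the grip and lower its hook over the rail in the free place between the hanging sandal soles, feeling gently for the slot of the steel clip there until the hook drops fully home between the clip's lips. Do not knock or drop the stone onto the rail or press on it hard, and leave the clip and every sole where they were; then let go.

Things in the scene. Friction and masses are not known exactly. Their poses are not given: they have to be found in the camera images.
- whetstone_grip (a point): Centre of the pale wooden grip on top of the whetstone hanger: block 28 (x) x 18 (y) x 48 (z) mm; grasp it across the 18 mm. Axes: z up, x from the stone towards the hook. Below it is the stone, 50 x 28 x 95 mm, grey with a wooden top, underside 195 mm below this point, its middle 4 mm to -x. 0.3 to 0.52 kg in all.
- hook_seat (a point): Underside of the top of the whetstone's hook, the point that rests on the rail: 27 mm to +x of and 45 mm below whetstone_grip, same axes. The hook is a steel strap 10 mm wide (y), an upside-down U 12 mm wide inside (x), open downwards; its free prong (+x side) reaches 24 mm below this point, the other leg runs down to the stone, whose top is 55 mm below this point.
- whetstone: The same whetstone; origin at the centre of its underside, axes as the grip's. Grip centre at (4, 0, 195) mm, hook seat at (31, 0, 150) mm.
- stand: Fixed wooden stand, a small open-topped box in which the stone starts upright: pocket 53 x 31 mm, floor 20.5 mm and rim 42 mm above the table; origin on the table below its middle.
- rack: Fixed rack, origin on the table below the rail's middle. Rail: flat steel bar on edge along y, 8 mm thick (x, centred on 0), 300 mm long, top edge at z = 185 mm; a rest bar 70 to 90 mm below the top edge. Things hang on its -x side, their hook's x along the rack's x. Places at y = -60, -20, 20, 60 mm, one inner one free. End posts at y = +-138 mm rise 6 mm above the rail.
- place: The free place: point on the rail's top edge midway between two soles (62 mm between their faces), axes as the rack's. A dark steel clip is clamped here, its spot NOT measured: its slot, 13 mm wide, is centred 4 to 11 mm along y to one side or other of this point; feel for it. Flat lips either side of the slot are 17 mm long, 10 mm high: a hook that misses stands on one, 10 mm above this point; home, it is level with it.
- clip (a joint): How far (m) the steel clip with the slot has been pushed along the rail (+y) from where it was clamped; 0 at the start wherever that is, so it does not tell its place. Held by friction: it gives way only to about 15 N sideways and should stay put.
- sole_a_mid (a point): Middle of a black tyre-rubber sandal sole, 80 (x) x 18 (y) x 112 (z) mm, 0.2 kg, hanging loose by a thin strap hook at the rack's outer place y = -60 mm. The hook's top is 6 mm above the rail's top edge; the rest of it is lower, from 8 mm behind (+x) to 90 mm in front (-x) of the rail.
- sole_b_mid (a point): Middle of the same kind of sole, hanging at the outer place y = 60 mm.
- sole_c_mid (a point): Middle of the same kind of sole, hanging at the inner place (y = -20 or 20 mm) that is not free.
There are look-alikes about, which are no part of the job. Leave any red look-alike of the whetstone alone.

How it is judged:
By the outcome, as a careful person would: the job done as asked, in the order asked, and still so for the second after the job is handed in, with the robot touching nothing.
It also fails if it takes over 48 s, if anything falls off the work surface, if the arm or the gripper's body presses on something with over 40 N, if the wrist force passes 120 N, or if a joint passes its speed limit or range.

## Working session

There is one attempt and no reset: what is moved stays moved. The work goes in short steps, Python scripts to look and compute and a tool call to move; the robot and the scene stay as the last step left them, time stands still between calls to the robot, and variables do not carry over. Pictures are saved under pics/ and viewed, at most 12 in all, crops included, and the job is handed in when it is done.

Besides the shell and the picture viewer there is one more tool, called after ">>>" by a JSON object that holds its "op" and its "data". drive_tool: Moves the arm, as the interface text tells. Its arguments: {"type":"object","properties":{"series":{"type":"array","items":{"type":"array","items":{"type":"number"}}}},"required":["series"]}

```bash
mkdir -p pics; cat > h.py <<'E'
import numpy as np, cv2
from workcell import get_state, eyes, manip
def snap(n,f):
    d=eyes.get_image(n); cv2.imwrite('pics/'+f+'.png',d['image'][:,:,::-1]); np.save('pics/'+f+'.npy',d,allow_pickle=True); return d
def load(f): return np.load('pics/'+f+'.npy',allow_pickle=True).item()
def K(d): return np.array([[d['fx'],0,d['cx']],[0,d['fy'],d['cy']],[0,0,1.]])
def proj(d,P): return cv2.projectPoints(np.float64(P).reshape(-1,1,3),np.float64(d['rvec']),np.float64(d['tvec']),K(d),np.float64(d['dist_coeffs']))[0][:,0]
def ray(d,uv):
    n=cv2.undistortPoints(np.float64(uv).reshape(-1,1,2),K(d),np.float64(d['dist_coeffs']))[:,0]
    R=cv2.Rodrigues(np.float64(d['rvec']))[0]; o=-R.T@np.float64(d['tvec']).ravel()
    return o,np.c_[n,np.ones(len(n))]@R
def atz(d,uv,z):
    o,r=ray(d,uv); return o+r*((z-o[2])/r[:,2])[:,None]
E
python3 - <<'E'
from h import *
for n in('scene','top'):
    d=snap(n,n); print(n,ray(d,[[320,200]]))
s=get_state(); print({k:np.round(v,3) for k,v in s.items()})
a=[cv2.imread(f'pics/{n}.png') for n in('scene','top')]
E
```

```text
scene (array([1.15731715, 0.33266131, 0.62966432]), array([[-0.73834115, -0.40469402, -0.53961945]]))
top (array([ 0.33763526, -0.03580269,  0.8166192 ]), array([[ 0.2052077 , -0.00923042, -0.97876415]]))
{'time_s': np.float64(0.1), 'qpos': array([ 1.299,  0.322, -0.07 ,  1.452,  0.023,  1.371, -0.057]), 'qd': array([-0.   , -0.002,  0.001, -0.004,  0.002, -0.001,  0.002]), 'joint_torque': array([-1.0000e-03, -4.9488e+01, -3.8400e-01, -3.1521e+01,  1.3000e-02,
        7.0000e-03,  0.0000e+00]), 'eef_pos': array([ 0.183, -0.623,  0.23 ]), 'eef_rot': array([-3.108e+00, -4.470e-01,  1.000e-03]), 'wrist_force': array([-0.729,  0.206, -0.094]), 'torque': array([-0.052,  0.031, -0.036]), 'finger_force': np.float64(0.0), 'width': np.float64(0.086)}
```

View pics/scene.png

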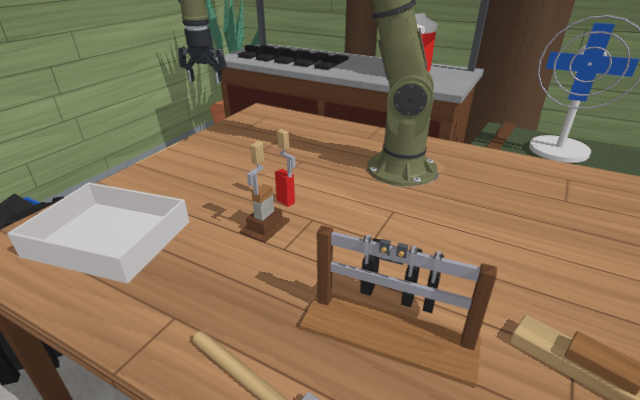

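View pics/top.png

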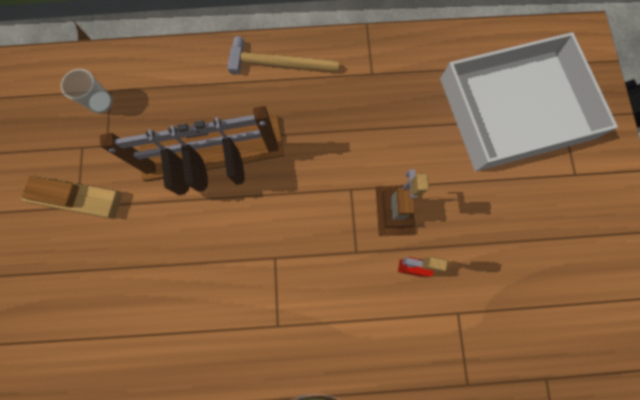

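Grip candidates:
- Grey stone in the brown stand: scene (257,152), top (418,184). I choose this one.
- Red look-alike: scene (284,140), top (437,265). I leave this one alone.

The rack is at scene (400,280), top (190,140). The free place with the dark clip is at scene (393,250), top (188,128). Next is a close crop to check.

```bash
python3 - <<'E'
import cv2,numpy as np
s=cv2.imread('pics/scene.png');t=cv2.imread('pics/top.png')
c=lambda i,x,y,w,h,k:cv2.resize(i[y:y+h,x:x+w],None,fx=k,fy=k,interpolation=cv2.INTER_CUBIC)
cv2.imwrite('pics/c1.png',np.hstack([c(s,235,120,80,120,5),c(t,370,160,80,120,5)]))
cv2.imwrite('pics/c2.png',np.vstack([c(s,310,220,200,75,4),c(t,95,100,200,75,4)]))
E
```

```text
(no output)
```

View pics/c1.png

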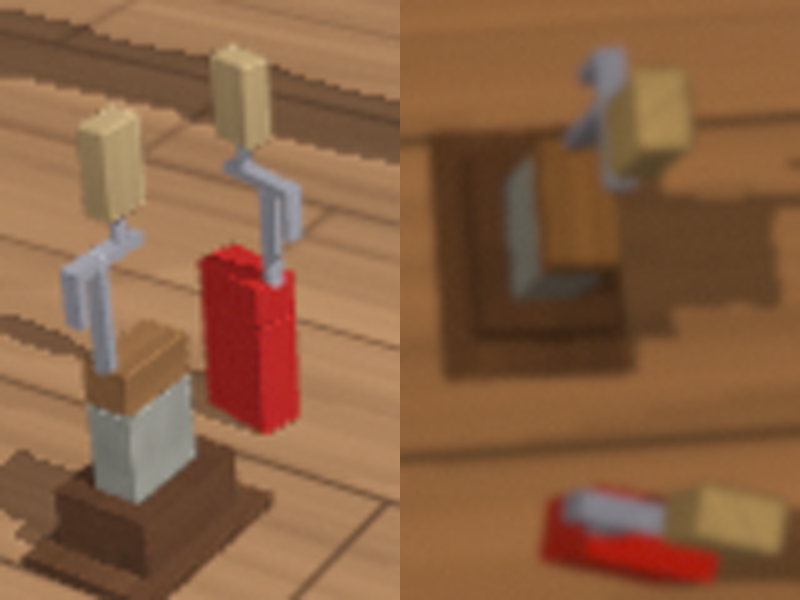

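View pics/c2.png

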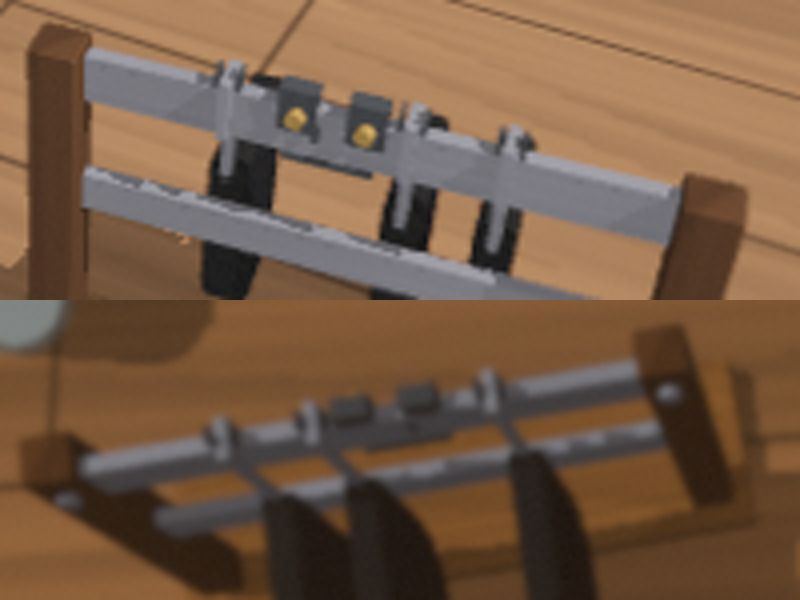

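The crop shows the grey whetstone in the stand, its hook towards world +x. In the rack, the hooks at top-crop (220,435), (310,425) and (488,388) make y=-20 the free place. The clip lips show at top-crop (350,408) and (417,397). I'll take one closer crop of the clip for better pixels.

```bash
python3 - <<'E'
import cv2,numpy as np
s=cv2.imread('pics/scene.png');t=cv2.imread('pics/top.png')
c=lambda i,x,y,w,h,k:cv2.resize(i[y:y+h,x:x+w],None,fx=k,fy=k,interpolation=cv2.INTER_CUBIC)
cv2.imwrite('pics/c3.png',np.vstack([c(s,360,230,80,30,10),c(t,140,115,80,30,10)]))
E
```

```text
(no output)
```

View pics/c3.png

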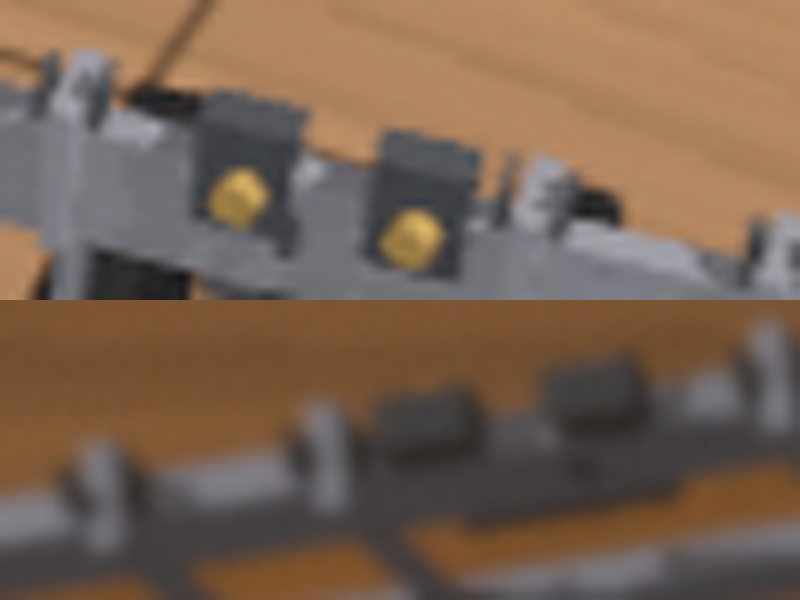

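```bash
cat > fit.py <<'E'
from h import *
from scipy.optimize import least_squares
from scipy.spatial.transform import Rotation as R
s,t=load('scene'),load('top')
S=lambda x,y:(235+x/5,120+y/5); T=lambda x,y:(370+(x-400)/5,160+y/5)
W=[(s,(18,9,219),S(108,131)),(s,(18,-9,219),S(78,122)),(s,(-10,9,219),S(139,113)),(s,(18,9,171),S(108,220)),(s,(18,-9,171),S(84,208)),(s,(-10,9,171),S(145,205)),
(s,(-25,14,95),S(187,345)),(s,(25,-14,95),S(85,372)),
(t,(18,9,219),T(636,70)),(t,(18,-9,219),T(690,67)),(t,(-10,-9,219),T(692,148)),(t,(-10,9,171),T(605,175)),(t,(-10,-9,171),T(660,180)),
(t,(25,14,95),T(540,145)),(t,(-25,14,95),T(537,262)),(t,(-25,-14,95),T(614,265))]
def pose(p,P): return R.from_euler('ZYX',p[3:]).apply(np.array(P)/1e3)+p[:3]
def f(q):
    return np.concatenate([proj(c,pose([q[0],q[1],q[2],q[3],0,0],P))[0]-uv for c,P,uv in W])
r=least_squares(f,[.55,-.2,.02,0],loss='soft_l1'); print('stone',r.x,'yawdeg',np.degrees(r.x[3])); print(np.round(f(r.x).reshape(-1,2),1))
q=r.x; print('grip',pose([*q,0,0],(4,0,195)))
np.save('w.npy',q)
E
python3 fit.py
python3 - <<'E'
from h import *
s,t=load('scene'),load('top')
S=lambda x,y:(310+x/4,220+y/4); T=lambda x,y:(95+x/4,100+(y-300)/4)
print('rail top line, top cam',atz(t,[T(90,465),T(635,375)],.185))
print('posts',atz(t,[T(48,445),T(662,345)],.191),atz(s,[S(60,37),S(715,190)],.191))
print('hooks',atz(t,[T(220,428),T(312,412),T(487,378)],.191),atz(s,[S(232,66),S(417,108),S(517,132)],.191))
E
```

```text
stone [ 0.47422821 -0.20584613  0.0177623  -0.08595034] yawdeg -4.9245916448672435
[[-1.7  0.2]
 [-1.7  0.1]
 [ 0.2 -0.6]
 [ 0.2  1.3]
 [-0.9  1.7]
 [ 0.6 -0.3]
 [-0.  -2.8]
 [-1.6 -2.7]
 [-0.8 -0.9]
 [-0.4 -0. ]
 [-0.   0.7]
 [-0.9  1.6]
 [-1.4  0.8]
 [-0.1 -1.7]
 [ 1.1  0.4]
 [ 0.5  0.1]]
grip [ 0.47821345 -0.20618951  0.2127623 ]
rail top line, top cam [[0.60056301 0.31143886 0.185     ]
 [0.62717187 0.06763799 0.185     ]]
posts [[0.60878122 0.32736958 0.191     ]
 [0.63807385 0.05420141 0.191     ]] [[0.63821054 0.05818565 0.191     ]
 [0.60340975 0.33070474 0.191     ]]
hooks [[0.61159047 0.25113123 0.191     ]
 [0.61640813 0.21041492 0.191     ]
 [0.62739114 0.13262091 0.191     ]] [[0.62093287 0.13407579 0.191     ]
 [0.61029601 0.21344086 0.191     ]
 [0.60567177 0.25410407 0.191     ]]
```

Two dark lips with the slot between them: scene (394.3,243.2), top (191.3,125.3). The slot lies a few mm towards +y of the midpoint between the hooks.

```bash
sed -i 's/q\[2\],q\[3\],0,0/.0205,q[3],0,0/' fit.py; echo "print('fix',pose([q[0],q[1],.0205,q[3],0,0],(4,0,195)))" >> fit.py; python3 fit.py | grep -E 'yaw|fix'
cat >> h.py <<'E'
from scipy.spatial.transform import Rotation as Rr
def to(p,yaw,base=None):
    """row numbers from current pose to world TCP p, tool down with x at yaw (deg)"""
    s=get_state(); B=Rr.from_rotvec(s['eef_rot']); 
    G=Rr.from_euler('z',yaw,degrees=True)*Rr.from_euler('x',180,degrees=True)
    print('turn',np.round((B.inv()*G).as_rotvec(degrees=True),1),'shift',np.round(B.inv().apply(np.array(p)-s['eef_pos'])*1e3,1))
E
cat > rack.py <<'E'
from h import *
from scipy.optimize import least_squares
s,t=load('scene'),load('top')
S=lambda x,y:(310+x/4,220+y/4); T=lambda x,y:(95+x/4,100+(y-300)/4)
s3=lambda x,y:(360+x/10,230+y/10); t3=lambda x,y:(140+x/10,115+(y-300)/10)
def tri(a,b):
    o1,d1=ray(s,[a]);o2,d2=ray(t,[b]);A=np.c_[d1[0],-d2[0]];k=np.linalg.lstsq(A,o2-o1,rcond=None)[0]
    p,q=o1+k[0]*d1[0],o2+k[1]*d2[0]; return np.round(np.r_[(p+q)/2,np.linalg.norm(p-q)],4)
print('slot tri',tri(s3(343,132),t3(513,403)),'z195',atz(s,[s3(343,132)],.195),atz(t,[t3(513,403)],.195))
print('hooks',tri(S(232,66),T(487,378)),tri(S(417,108),T(312,412)),tri(S(517,132),T(220,428)))
print('posts',tri(S(60,37),T(662,345)),tri(S(715,190),T(48,445)))
print('lips',tri(s3(254,112),t3(590,382)),tri(s3(431,156),t3(428,410)))
E
python3 rack.py
python3 - <<'E'
from h import *
t=load('top'); print('red',atz(t,[(437,265)],.21))
to([.478,-.206,.33],-5); to([.478,-.206,.1965],-5)
E
```

```text
stone [ 0.47416373 -0.20510317  0.02       -0.0886606 ] yawdeg -5.079878036535537
fix [ 0.47814801 -0.20545735  0.2155    ]
slot tri [0.6185 0.1794 0.1917 0.0035] z195 [[0.62160716 0.18201702 0.195     ]] [[0.61754647 0.17656007 0.195     ]]
hooks [0.6254 0.1337 0.1939 0.0039] [0.6147 0.212  0.1933 0.005 ] [0.6101 0.2525 0.1933 0.0047]
posts [0.6377 0.0559 0.1901 0.0035] [0.6076 0.3287 0.1929 0.0045]
lips [0.6213 0.1649 0.1925 0.0024] [0.618  0.1945 0.192  0.0038]
red [[ 0.34699426 -0.22054947  0.21      ]]
turn [-0.1  0.  21.4] shift [ 400.6 -317.3  -99.2]
turn [-0.1  0.  21.4] shift [ 400.6 -317.    34.3]
```

>>> {"op": "drive_tool", "data": {"series": [[0,0,0,0,0,-60,100],[0,0,0,0,0,-99,100],[0,0,5,50,-40,-99,100],[0,0,10,100,-80,-99,100],[0,0,15,150,-120,-99,100],[0,0,20,200,-160,-99,100],[0,0,21,250,-198,-99,100],[0,0,21,300,-238,-99,100],[0,0,21,350,-277,-99,100],[0,0,21.4,385,-305,-99,80],[0,0,21.4,400.6,-317,-99,65],[0,0,21.4,400.6,-317,-99,65],[0,0,21.4,400.6,-317,-99,65]]}}

```text
time_s: 1.72
eef_pos: [0.4773, -0.2081, 0.3299]
eef_rot: [3.138, -0.141, -0.002]
wrist_force: [-0.8, 0.3, 0.9]
width: 0.0555
finger_force: 0.0
```

```bash
python3 - <<'E'
from h import *
a=snap('scene','s2');b=snap('top','t2')
s=get_state();print(s['time_s'],s['eef_pos'],s['width'],s['wrist_force'])
a=a['image'][:,:,::-1];b=b['image'][:,:,::-1]
c=lambda i,x,y,w,h,k:cv2.resize(i[y:y+h,x:x+w],None,fx=k,fy=k,interpolation=cv2.INTER_CUBIC)
cv2.imwrite('pics/c4.png',np.hstack([c(a,215,80,100,150,4),c(b,365,130,100,150,4)]))
to([.478,-.2055,.1965],-5)
E
```

```text
1.825 [ 0.47726393 -0.20829485  0.33010475] 0.055731917778724396 [-0.26863819 -0.85436144  0.25238557]
turn [ 0.   0.  -0.2] shift [  0.6  -2.9 133.6]
```

View pics/c4.png

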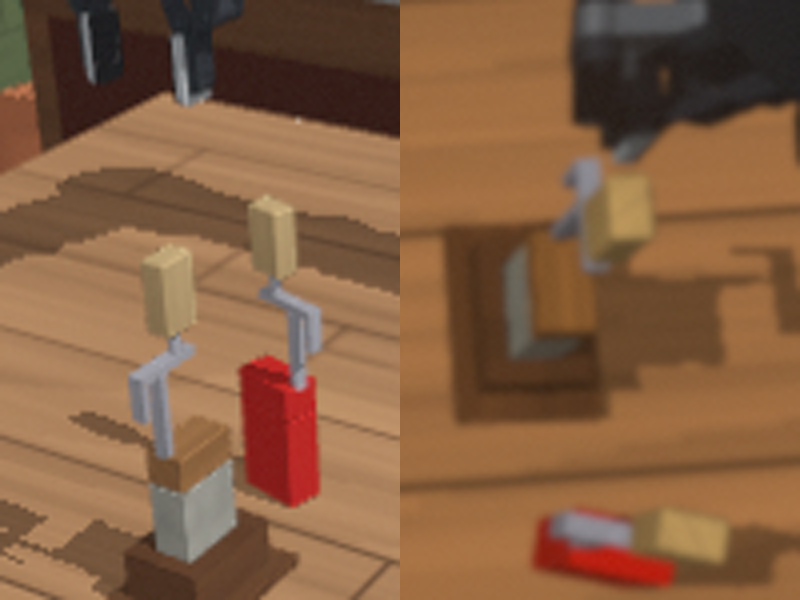

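The fingers are above and in line with the grip (scene crop (170,290)). Nothing is disturbed. Next I descend and grip.

>>> {"op": "drive_tool", "data": {"series": [[0,0,0,0.6,-2.9,45,65],[0,0,0,0.6,-2.9,85,65],[0,0,0,0.6,-2.9,115,65],[0,0,0,0.6,-2.9,130,65],[0,0,0,0.6,-2.9,133.6,65],[0,0,0,0.6,-2.9,133.6,60],[0,0,0,0.6,-2.9,133.6,35],[0,0,0,0.6,-2.9,133.6,10],[0,0,0,0.6,-2.9,133.6,0],[0,0,0,0.6,-2.9,133.6,0],[0,0,0,0.6,-2.9,133.6,0],[0,0,0,0.6,-2.9,133.6,0],[0,0,0,0.6,-2.9,133.6,0]]}}

```text
time_s: 3.45
eef_pos: [0.4797, -0.2044, 0.1978]
eef_rot: [3.137, -0.138, 0.003]
wrist_force: [-0.4, -1.3, 5.3]
width: 0.0174
finger_force: 59.3
```

```bash
python3 - <<'E'
from h import *
s=get_state();print(s['time_s'],s['eef_pos'],s['width'],s['wrist_force'],s['torque'],s['finger_force'])
t=load('scene');print(proj(t,[.4773,-.2083,.33]))
E
```

```text
3.45 [ 0.47968524 -0.20441058  0.19781397] 0.017373763732194406 [-0.38037963 -1.28407864  5.33510113] [-0.39592826  0.10757038  0.07014884] 59.25046384334564
[[251.62922663 103.37839459]]
```

>>> {"op": "drive_tool", "data": {"series": [[0,0,0,0,0,-5,0],[0,0,0,0,0,-12,0],[0,0,0,0,0,-22,0],[0,0,0,0,0,-35,0],[0,0,0,0,0,-60,0],[0,0,0,0,0,-95,0],[0,0,0,0,0,-135,0],[0,0,0,0,0,-170,0],[0,0,0,0,0,-190,0],[0,0,0,0,0,-195,0],[0,0,0,0,0,-195,0]]}}

```text
time_s: 4.82
eef_pos: [0.479, -0.2031, 0.3915]
eef_rot: [-3.138, 0.137, 0.001]
wrist_force: [-0.6, 0.2, -4.4]
width: 0.0171
finger_force: 59.3
```

```bash
python3 - <<'E'
from h import *
s=get_state();print(s['time_s'],s['eef_pos'],s['width'],s['wrist_force'],s['torque'])
to([.5929-.02,.1766-.002,.395],6.6)
E
```

```text
4.825 [ 0.47898878 -0.2030795   0.3915274 ] 0.017135170788995326 [-0.56504758  0.22832701 -4.36498095] [-0.01215553  0.02782235  0.01614592]
turn [ -0.    0.  -11.6] shift [  60.7 -384.4   -3.2]
```

>>> {"op": "drive_tool", "data": {"series": [[0,0,-1,3,-20,-3,0],[0,0,-2,9,-55,-3,0],[0,0,-4,16,-100,-3,0],[0,0,-5,24,-150,-3,0],[0,0,-7,32,-200,-3,0],[0,0,-8,39,-250,-3,0],[0,0,-10,47,-300,-3,0],[0,0,-11,54,-345,-3,0],[0,0,-11.6,58,-370,-3,0],[0,0,-11.6,60.7,-381,-3,0],[0,0,-11.6,60.7,-384.4,-3,0],[0,0,-11.6,60.7,-384.4,-3,0],[0,0,-11.6,60.7,-384.4,-3,0],[0,0,-11.6,60.7,-384.4,-3,0]]}}

```text
time_s: 6.58
eef_pos: [0.5733, 0.1729, 0.3949]
eef_rot: [3.136, 0.178, 0.0]
wrist_force: [-0.2, 0.7, -4.6]
width: 0.017
finger_force: 59.4
```

```bash
python3 - <<'E'
from h import *
s=get_state();print(s['time_s'],s['eef_pos'],s['eef_rot'],s['width'],s['wrist_force'],s['torque'])
to([.5929-.02,.1766-.002,.260],6.6)
E
```

```text
6.575 [0.57330698 0.17287708 0.39485437] [3.13598056e+00 1.77566791e-01 4.46768722e-04] 0.016977589031339106 [-0.23704182  0.67821303 -4.55203772] [ 0.01467038 -0.0196021   0.03243959]
turn [ 0.  -0.  -0.1] shift [ -0.2  -1.8 134.9]
```

>>> {"op": "drive_tool", "data": {"series": [[0,0,0,0,-1.8,15,0],[0,0,0,0,-1.8,40,0],[0,0,0,0,-1.8,70,0],[0,0,0,0,-1.8,100,0],[0,0,0,0,-1.8,122,0],[0,0,0,0,-1.8,132,0],[0,0,0,0,-1.8,135,0],[0,0,0,0,-1.8,135,0],[0,0,0,0,-1.8,135,0],[0,0,0,0,-1.8,135,0]]}}

```text
time_s: 7.82
eef_pos: [0.5733, 0.1758, 0.2603]
eef_rot: [-3.136, -0.18, -0.002]
wrist_force: [-0.3, 0.5, -5.0]
width: 0.0176
finger_force: 59.3
```

```bash
python3 - <<'E'
from h import *
a=snap('scene','s3');b=snap('top','t3')
s=get_state();print(s['time_s'],s['eef_pos'],s['eef_rot'],s['wrist_force'])
a=a['image'][:,:,::-1];b=b['image'][:,:,::-1]
c=lambda i,x,y,w,h,k:cv2.resize(i[y:y+h,x:x+w],None,fx=k,fy=k,interpolation=cv2.INTER_CUBIC)
cv2.imwrite('pics/c5.png',np.vstack([c(a,350,205,100,40,8),c(b,140,105,100,35,8)]))
E
```

```text
7.925 [0.57313979 0.17574975 0.26006147] [3.13641636e+00 1.80186320e-01 9.61401581e-04] [ 0.73858614 -0.31161001 -4.73256455]
```

View pics/c5.png

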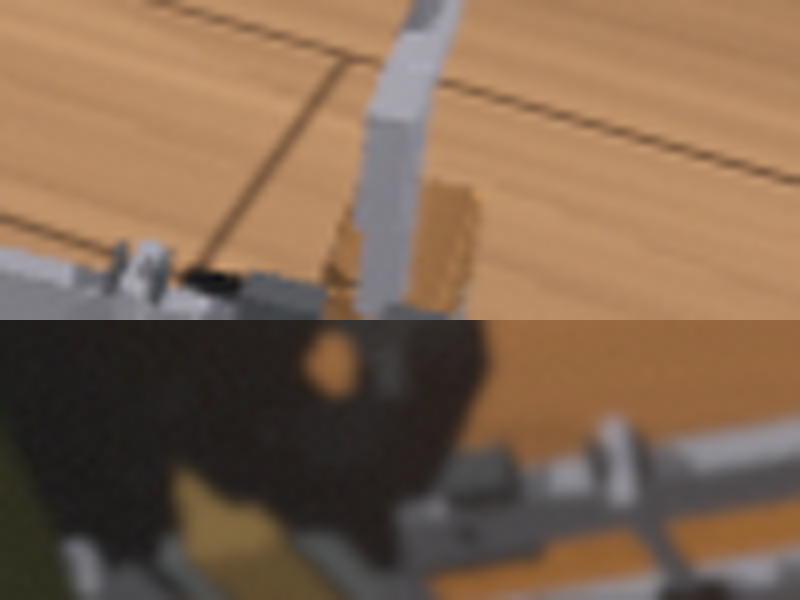

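```bash
python3 - <<'E'
from h import *
s=load('s3'); c=lambda x,y:(350+x/8,205+y/8); s3=lambda x,y:(360+x/10,230+y/10)
st=get_state(); B=Rr.from_rotvec(st['eef_rot']); X=B.apply([1,0,0]); Y=-B.apply([0,1,0]); p=st['eef_pos']
seat=p+.027*X; seat[2]=p[2]-.0273
print('yaw',np.degrees(np.arctan2(X[1],X[0])),'seat',seat)
for t in(.002,.003):
  P=[seat+X*(.006+t)+Y*y+np.array([0,0,z]) for y in(-.005,.005) for z in(t,-.024)]
  print(t,np.round((proj(s,P)-[350,205])*8))
print('lips at z195',atz(s,[s3(*k) for k in[(205,90),(307,107),(303,133),(200,118),(383,130),(483,150),(478,182),(380,160)]],.195))
print('prong', atz(s,[c(365,115),c(420,125)],seat[2]+.0025),atz(s,[c(355,305),c(408,312)],seat[2]-.024))
a=s['image'][:,:,::-1][230:275,355:435]
cv2.imwrite('pics/c6.png',cv2.resize(a,None,fx=10,fy=10,interpolation=cv2.INTER_CUBIC))
E
```

```text
yaw 6.576028221568619 seat [0.59996214 0.17884183 0.23276147]
0.002 [[361. 111.]
 [349. 211.]
 [409. 121.]
 [396. 221.]]
0.003 [[361. 109.]
 [348. 213.]
 [408. 120.]
 [395. 224.]]
lips at z195 [[0.62202649 0.15739302 0.195     ]
 [0.61809656 0.1743253  0.195     ]
 [0.62509386 0.17620328 0.195     ]
 [0.62962363 0.15948023 0.195     ]
 [0.61786264 0.18774039 0.195     ]
 [0.61493998 0.20419656 0.195     ]
 [0.62344528 0.20614884 0.195     ]
 [0.62573474 0.18999232 0.195     ]]
prong [[0.61022751 0.17620243 0.23526147]
 [0.60821303 0.1873749  0.23526147]] [[0.63832339 0.18682654 0.20876147]
 [0.6353154  0.1970498  0.20876147]]
```

View pics/c6.png

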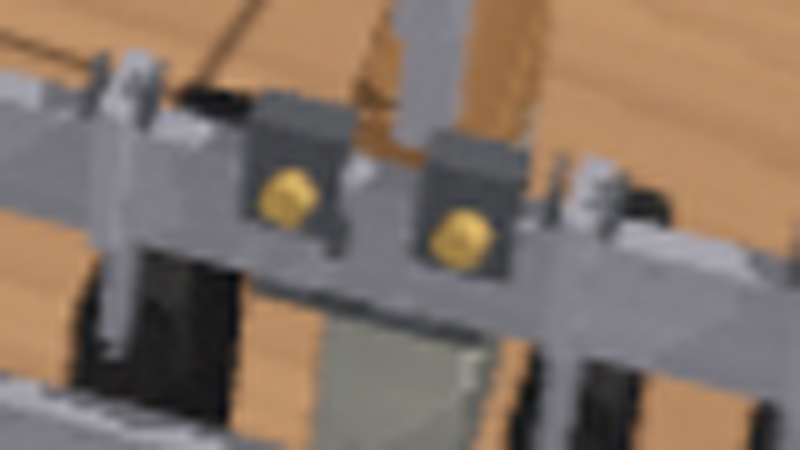

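The prong, at scene (399,220), sits about 21 mm short of the slot in x and nearly in line in y. The stone hangs free between the soles. I'll shift over and start down gently.

>>> {"op": "drive_tool", "data": {"series": [[0,0,-0.4,5,0.3,0,0],[0,0,-0.4,12,0.8,0,0],[0,0,-0.4,18,1.1,0,0],[0,0,-0.4,20.9,1.3,0,0],[0,0,-0.4,20.9,1.3,0,0],[0,0,-0.4,20.9,1.3,0,0],[0,0,-0.4,20.9,1.3,4,0],[0,0,-0.4,20.9,1.3,8,0],[0,0,-0.4,20.9,1.3,10,0],[0,0,-0.4,20.9,1.3,10,0]]}}

```text
time_s: 9.18
eef_pos: [0.5938, 0.1766, 0.2493]
eef_rot: [3.136, 0.191, -0.001]
wrist_force: [-0.2, -0.1, -4.2]
width: 0.0175
finger_force: 59.5
```

```bash
cat > look.py <<'E'
from h import *
import sys
a=snap('scene',sys.argv[1])
s=get_state();print(s['time_s'],s['eef_pos'],s['wrist_force'],s['torque'])
cv2.imwrite('pics/'+sys.argv[1]+'c.png',cv2.resize(a['image'][:,:,::-1][215:275,355:435],None,fx=10,fy=10,interpolation=cv2.INTER_CUBIC))
E
python3 look.py s4
```

```text
9.225 [0.59389136 0.17670861 0.24959737] [-0.08639199 -0.15499087 -4.08409606] [ 0.00411886 -0.02648592 -0.018642  ]
```

View pics/s4c.png

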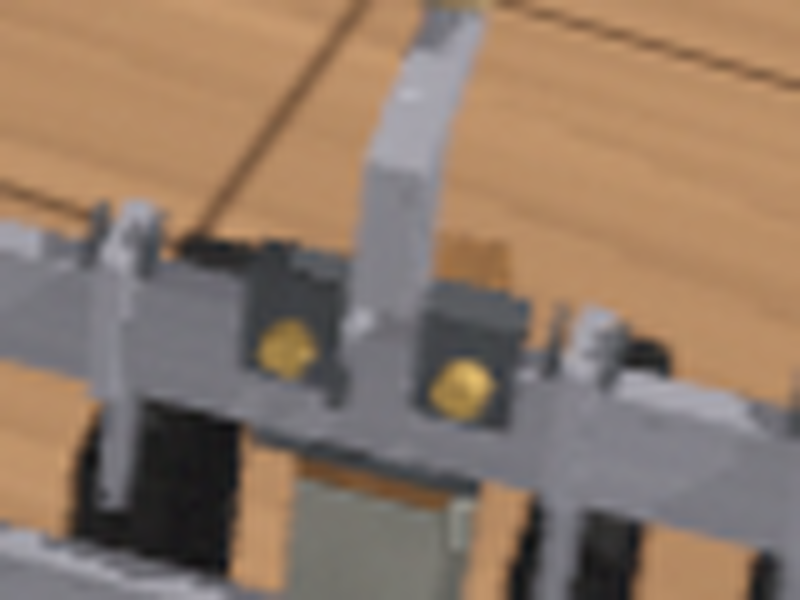

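```bash
python3 - <<'E'
from h import *
s=load('s4'); c=lambda x,y:(355+x/10,215+y/10)
st=get_state(); B=Rr.from_rotvec(st['eef_rot']); X=B.apply([1,0,0])
z=st['eef_pos'][2]-.0273
P=atz(s,[c(368,165),c(436,180)],z+.0025); print(P, 'seat',P.mean(0)-X*.0085,'model',st['eef_pos']+.027*X)
L=atz(s,[c(350,258),c(343,287),c(432,284),c(424,308)],.195);print('slot corners',L,L.mean(0),'yaw',np.degrees(np.arctan2(X[1],X[0])))
E
```

```text
[[0.63131559 0.17828607 0.22479737]
 [0.62986497 0.18937462 0.22479737]] seat [0.6221531  0.18279883 0.22479829] model [0.62069181 0.17998517 0.24959443]
slot corners [[0.61892539 0.17337849 0.195     ]
 [0.62691709 0.17510496 0.195     ]
 [0.61896965 0.18795477 0.195     ]
 [0.62571146 0.18893645 0.195     ]] [0.6226309  0.18134367 0.195     ] yaw 6.970265453337176
```

>>> {"op": "drive_tool", "data": {"series": [[0,0,0,0.1,1.0,0,0],[0,0,0,0.1,1.0,2,0],[0,0,0,0.1,1.0,4,0],[0,0,0,0.1,1.0,6,0],[0,0,0,0.1,1.0,8,0],[0,0,0,0.1,1.0,8,0]]}}

```text
time_s: 9.98
eef_pos: [0.594, 0.1757, 0.2414]
eef_rot: [3.136, 0.191, -0.001]
wrist_force: [-0.1, -0.1, -5.1]
width: 0.0174
finger_force: 59.5
```

>>> {"op": "drive_tool", "data": {"series": [[0,0,0,0,0,3,0],[0,0,0,0,0,6,0],[0,0,0,0,0,9,0],[0,0,0,0,0,12,0],[0,0,0,0,0,14,0],[0,0,0,0,0,15,0],[0,0,0,0,0,15,0],[0,0,0,0,0,15,0]]}}

```text
time_s: 10.98
eef_pos: [0.5942, 0.1758, 0.2268]
eef_rot: [3.136, 0.191, 0.0]
wrist_force: [-1.3, -0.9, -4.8]
width: 0.0174
finger_force: 59.5
```

Now near the lip tops (contact expected near TCP z 0.222 if I've missed). I'll use 0.75 mm steps.

>>> {"op": "drive_tool", "data": {"series": [[0,0,0,0,0,0.75,0],[0,0,0,0,0,1.5,0],[0,0,0,0,0,2.25,0],[0,0,0,0,0,3.0,0],[0,0,0,0,0,3.75,0],[0,0,0,0,0,4.5,0],[0,0,0,0,0,4.5,0]]}}

```text
time_s: 11.85
eef_pos: [0.5941, 0.1758, 0.2221]
eef_rot: [3.136, 0.191, -0.0]
wrist_force: [-0.1, -0.1, -5.3]
width: 0.0176
finger_force: 59.5
```

>>> {"op": "drive_tool", "data": {"series": [[0,0,0,0,0,0.7,0],[0,0,0,0,0,1.4,0],[0,0,0,0,0,2.1,0],[0,0,0,0,0,2.1,0]]}}

```text
time_s: 12.35
eef_pos: [0.5941, 0.1757, 0.22]
eef_rot: [3.136, 0.191, -0.0]
wrist_force: [-0.4, 0.9, -4.3]
width: 0.0177
finger_force: 59.5
```

>>> {"op": "drive_tool", "data": {"series": [[0,0,0,0,0,0.7,0],[0,0,0,0,0,1.4,0],[0,0,0,0,0,2.1,0],[0,0,0,0,0,2.8,0],[0,0,0,0,0,2.8,0]]}}

```text
time_s: 12.98
eef_pos: [0.5941, 0.1758, 0.2172]
eef_rot: [3.136, 0.191, -0.0]
wrist_force: [-0.5, 0.3, -4.4]
width: 0.0172
finger_force: 59.5
```

No force, and we're 5 mm below lip height: the hook is in the slot. Continuing gently to the rail (expected near TCP z 0.212).

>>> {"op": "drive_tool", "data": {"series": [[0,0,0,0,0,0.7,0],[0,0,0,0,0,1.4,0],[0,0,0,0,0,2.1,0],[0,0,0,0,0,2.8,0],[0,0,0,0,0,3.5,0],[0,0,0,0,0,3.5,0]]}}

```text
time_s: 13.72
eef_pos: [0.5941, 0.1758, 0.2137]
eef_rot: [3.136, 0.191, -0.0]
wrist_force: [0.0, 0.2, -4.9]
width: 0.0173
finger_force: 59.5
```

```bash
python3 look.py s5
```

```text
13.775 [0.59410253 0.17577728 0.2137472 ] [-0.14480737 -0.71550728 -3.5248337 ] [-0.00010752  0.04213153 -0.01555234]
```

View pics/s5c.png

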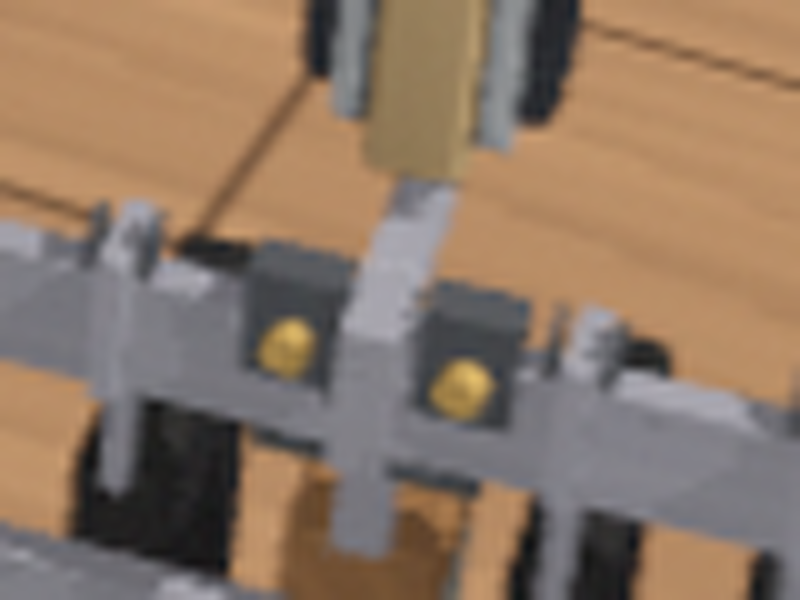

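The hook is between the lips at crop (375,300). The clip and soles haven't moved. I'll creep down until the rail carries the weight.

>>> {"op": "drive_tool", "data": {"series": [[0,0,0,0,0,0.4,0],[0,0,0,0,0,0.8,0],[0,0,0,0,0,1.2,0],[0,0,0,0,0,1.2,0]]}}

```text
time_s: 14.28
eef_pos: [0.5941, 0.1758, 0.2125]
eef_rot: [3.136, 0.191, -0.0]
wrist_force: [-0.6, -0.1, -4.2]
width: 0.0174
finger_force: 59.5
```

>>> {"op": "drive_tool", "data": {"series": [[0,0,0,0,0,0.4,0],[0,0,0,0,0,0.8,0],[0,0,0,0,0,0.8,0]]}}

```text
time_s: 14.65
eef_pos: [0.5942, 0.1758, 0.2123]
eef_rot: [3.136, 0.191, 0.001]
wrist_force: [-1.6, -1.1, 0.5]
width: 0.0175
finger_force: 59.8
```

>>> {"op": "drive_tool", "data": {"series": [[0,0,0,0,0,0,18],[0,0,0,0,0,0,22],[0,0,0,0,0,0,28],[0,0,0,0,0,0,36],[0,0,0,0,0,0,45],[0,0,0,0,0,0,50],[0,0,0,0,0,0,50],[0,0,0,0,0,0,50]]}}

```text
time_s: 15.65
eef_pos: [0.5941, 0.1758, 0.2118]
eef_rot: [3.136, 0.191, -0.0]
wrist_force: [0.6, -1.1, 0.2]
width: 0.0425
finger_force: 0.0
```

```bash
python3 - <<'E'
from h import *
s=get_state();print(s['time_s'],s['eef_pos'],s['wrist_force'],s['width'])
E
```

```text
15.65 [0.59411124 0.17577785 0.21175739] [ 0.61520975 -1.09251192  0.15903001] 0.042525916012596754
```

Free of the grip. Retreating straight up.

>>> {"op": "drive_tool", "data": {"series": [[0,0,0,0,0,-5,50],[0,0,0,0,0,-15,50],[0,0,0,0,0,-30,50],[0,0,0,0,0,-55,50],[0,0,0,0,0,-90,50],[0,0,0,0,0,-120,50],[0,0,0,0,0,-130,50],[0,0,0,0,0,-130,50],[0,0,0,0,0,-130,50],[0,0,0,0,0,-130,50]]}}

```text
time_s: 16.9
eef_pos: [0.5937, 0.1755, 0.3405]
eef_rot: [3.135, 0.191, -0.003]
wrist_force: [0.9, 0.0, 0.2]
width: 0.0425
finger_force: 0.0
```

```bash
python3 look.py s6; python3 -c "
import cv2;i=cv2.imread('pics/s6.png')[190:310,310:470];cv2.imwrite('pics/s6d.png',cv2.resize(i,None,fx=5,fy=5,interpolation=cv2.INTER_CUBIC))"
```

```text
16.95 [0.59380268 0.17552964 0.34068418] [ 0.29949335 -0.24520667 -0.77615403] [-0.01349758  0.03441628  0.02398799]
```

View pics/s6d.png

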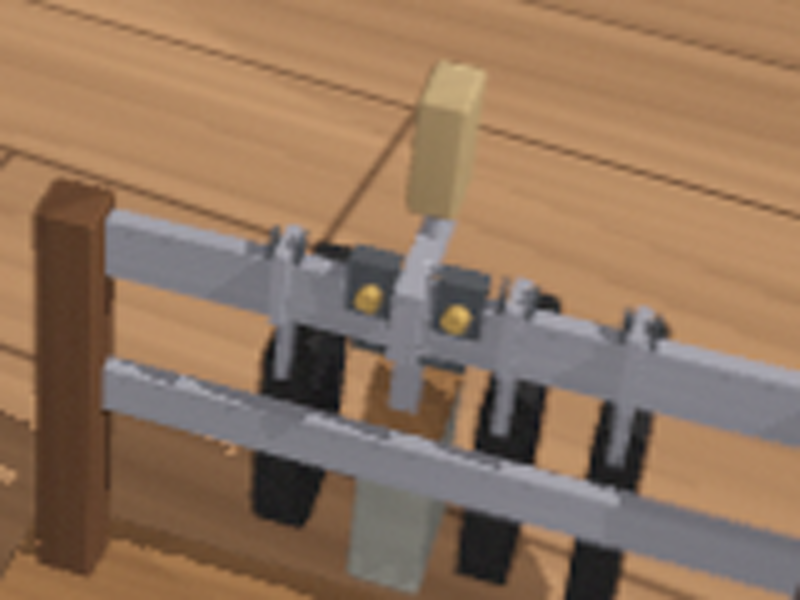

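The hook hangs fully home between the lips at crop (412,280). The soles and clip are unmoved, and the gripper is clear. Handing in.

```bash
python3 -c "
from workcell import manip; print(manip.sign_off())"
```

```text
the job is handed in; nothing more can be done
None
```

The whetstone hangs with its hook fully home between the clip's lips, the clip and soles look unmoved in the last picture, and the job was handed in at about 17 s with the gripper open and clear.

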